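# Open the abrasive-powder canister by its hidden push catch

### The job

The lid of the abrasive-powder canister is held shut by a push catch sunk in a notch somewhere in its rim. Feel lightly along the top of the rim with a fingertip until you find the notch, then press the catch inside it down until the lid springs ajar. Leave the lid ajar as it sprang, take the hand clear and leave the other things on the bench where they are.

Things in the scene. Friction and masses are not known exactly. Their poses are not given: they have to be found in the camera images.
- rim_centre (a point): Centre of the canister's round rim, at the height of the rim's flat top, 160 mm above the bench. The rim is 44 mm wide, from 86 to 130 mm from here, with a 167 mm lid lying flush inside it (the lid's middle stands 3 mm proud). Rim, lid and catch are one plain grey plastic. The rim is level and unbroken but for one notch; the lid's hinge knuckles stand 6 mm proud exactly opposite the notch.
- canister: Powder canister, fixed: a steel can 224 mm across with a grey collar, 260 mm across and 36 mm high, screwed on top. The collar is turned differently each time: from the rim's centre, the notch's middle lies anywhere up to 1.0 rad to either side of straight towards the robot (world -x). No reading tells where: feel or look. Origin: centre of the base; its axes do not turn with the collar.
- catch (a joint): Rocker catch in the notch: 0 at rest, grows as pressed, stop 0.38 rad, springs back. The notch, open above and outwards, runs from 96 mm to the rim's edge; 41 mm wide inside, 51 at 120 mm out. Its key, 98 to 127 mm out and 37 mm wide, slopes up outwards: inner end 21 mm, outer 9 mm below the rim. Its outer part gives at 1.5 N, frees the lid 9 mm down (4-5 N), stops 12 mm down (6 N).
- lid (a joint): Opening angle of the lid, rad: 0 shut and latched. When the catch lets go, a spring in the hinge lifts the lid's edge beside the notch about 35 mm, to about 0.2 rad, where it stays. Latched, it cannot be opened otherwise.
- spray_can: Bystander, loose, standing: a white and green spray can with a black cap, 66 mm across and 185 mm high, 0.2 m to the left or right of the canister's centre. Origin at the centre of its base.
- jar: Bystander, loose, standing: a white plastic jar with a black cap, 68 mm across and 95 mm high, on the other side of the canister. Origin at the centre of its base.
- brush: Bystander, loose: a flat wooden-handled brush 190 mm long and 14 mm high, lying between the robot and the canister. Origin under its middle, x along it towards the bristles.
- fossil: Bystander, loose: a piece of grey rock with a coiled shell on it, about 100 x 76 x 35 mm, lying to the left of the canister. Origin at the centre of its underside.
There are look-alikes about, which are no part of the job. Of the things that look like the canister, the largest one is meant.

How it is judged (in metres and radians):
On the way, in this order (a step that is already met when the one before it is completed fails the run):
1. a fingertip rests on the top of the rim, outside the notch, feeling along it (contact force between the fingers and anything else above 0.2 N and horizontal distance between the grasp point and rim_centre between 0.08 and 0.155 m and height (world z) of the grasp point between 0.172 and 0.2 m), for 0.2 s.
2. a fingertip inside the notch presses the catch down (value of joint catch above 0.22 rad and contact force between the fingers and anything else above 0.5 N and height (world z) of the grasp point below 0.178 m).
At the end, for the whole second after the job is handed in: The lid stands ajar and still, as its spring leaves it (0.12 to 0.35 rad), the catch has sprung back up (under 0.05 rad), the hand is clear, and the spray can, jar, brush and fossil are within 20 mm of where they stood (value of joint lid between 0.12 and 0.35 rad and velocity of joint lid between -0.05 and 0.05 rad/s and value of joint catch below 0.05 rad and distance of each of spray_can, jar, brush, fossil from where it was at the start of the episode below 0.02 m); the robot touches nothing.
It fails at once if the lid is pulled or lifted open beyond where its spring leaves it (value of joint lid above 0.45 rad).
It fails at once if the fingers lean on something with more than 60 N (contact force between the fingers and anything else above 60 N).
It fails at once if the spray can, jar, brush or fossil is shoved, knocked over or lifted (distance of any of spray_can, jar, brush, fossil from where it was at the start of the episode above 0.025 m or angle between any of spray_can, jar's own z axis and vertical above 0.3 rad).
It also fails if it takes over 72 s, if anything falls off the work surface, if the arm or the gripper's body presses on something with over 40 N, if the wrist force passes 120 N, or if a joint passes its speed limit or range.

### The arm

A 6-joint arm with a two-finger parallel gripper is mounted at the origin on the work surface. World frame = base frame: x ahead of the robot, y to its left, z up, the work surface at z = 0. Lengths are in mm, angles in rad, forces in N, time in s.
With the tool pointing down it reaches from about 275 to 750 mm from the base axis. Payload 10.2 kg.
Tool frame: the origin (TCP) lies between the finger pads; the fingertips stand 11 mm ahead of it and the grasp point (between the pads) lies 8 mm behind it (ctrl.nose_length is the distance from the TCP to the fingertips, in mm); x points along the fingers, y is the direction in which the jaws open and shut, and the axes are right-handed (so a half turn about x gives the same grasp; the last joint's range is limited). The gripper opens to 85 mm and grips with 20 to 120 N. Pads are 22 mm wide; open, the fingers measure 114 mm over their backs; the gripper's body (76 mm by 85 mm) begins 54 mm behind the grasp point. The pads swing forward as they close: fully open they stand 13 mm farther back than shut.
Start: joints at [0.992, 0.313, 1.498, -0, 1.331, -0.223], TCP at [182.892, 492.12, 242.294] pointing down, gripper open.
Joint ranges: [-2.94, 2.94], [-0.97, 2.17], [0.19, 2.56], [-1.23, 4.37], [0.02, 3.11], [-2.88, 2.88]. Speed limits (rad/s): [2.39, 2.39, 3.01, 3.14, 3.14, 3.14].

### API

Orientations are given as a unit quaternion [w, x, y, z].
In Python, from rig import ctrl, capture, ticket gives the robot as it stands.
- The arm moves only by the tool step_arm, never from a script. Its argument "commands" is a list of rows, each a list of 2 entries, a list of its own where there are three numbers: the shift along the world's x, y, z normalised to -1 to 1, where 1 is 0.04 m, then the turn about the world's z normalised to -1 to 1, where 1 is 180 degrees. A call has 1 to 5 rows; each row shifts and turns the commanded pose from where the row before left it; what a row does not reach is not made up. A row lasts 1/10 s, in which the tool goes at most 50 mm and 8.59 degrees, less where a joint would pass 70% of its speed; a pose out of reach is approached as far as the arm can. A call with a number of a shift or a turn outside -1 to 1 is refused whole. A call with a gripper value outside its range is refused whole. "gripper" is the closure, from -1 (fully open) to 1 (shut), so that 0 is half open, set as the call begins (left out, the last holds). The fingers move at their own pace and stop on an object; "force" is the grip in N (left out, the last holds). Time passes only in rows, so rows that do not move let the fingers close. It gives the time, the measured TCP pose, the force and the opening at its end, in the units of the state.
- ctrl.sense(): the state, without advancing time (a new reading comes with each control period).
- capture(name): name is "scene" or "top"; returns a dict with "image" (384x512x3 uint8, blue, green, red), "fov_y" (degrees; the focal length in pixels is half the picture's height over the tangent of half this angle, whatever the lens; pixels are square), "cx", "cy" (the principal point, pixels), "origin" and "orientation" of the camera in the world. Camera axes: x right, y down, z forward; pixel columns grow to the right and rows downward; lengths in mm; the calibration is good to about 2 mm. A picture is of the moment at which its call begins. There is no depth.
- ticket.finish_job(): hands the job in, once; it reports no verdict.
The state is a dict: "time_s": time; "joints": joint angles; "dq": joint speeds; "tau": joint torques, N m; "eef_pos": TCP position; "ee_rot": TCP orientation; "force": force on the tool from outside, world axes, zero at the start; "wrist_torque": the same for the moment, N m; "grip_width": opening from 0.0 (shut) to 1.0 (fully open).
Only numpy, scipy, OpenCV 4.12 (cv2) and the standard library are available. Lean on these libraries where they do the work, as an engineer would, in place of code of your own. Each camera call takes 0.05 s, during which the arm holds its last target.

## Working session

There is one attempt and no reset: what is moved stays moved. The work goes in short steps, Python scripts to look and compute and a tool call to move; the robot and the scene stay as the last step left them, time stands still between calls to the robot, and variables do not carry over. Pictures are saved under pics/ and viewed, and the job is handed in when it is done.

Besides the shell and the picture viewer there is one more tool, called after "Call:" as name([rows], argument=value, ...), one row to a line, values as JSON. step_arm: Moves the arm, as the interface text tells. Its arguments: {"type":"object","properties":{"commands":{"type":"array","items":{"type":"array"}},"gripper":{"type":"number"},"force":{"type":"number"}},"required":["commands"]}

```bash
mkdir -p pics
python3 - <<'E'
from rig import ctrl,capture
import cv2,json
for n in("scene","top"):
    c=capture(n); cv2.imwrite(f"pics/{n}0.png",c["image"]); print({k:v for k,v in c.items() if k!="image"})
    json.dump({k:(v.tolist() if hasattr(v,'tolist') else v) for k,v in c.items() if k!="image"},open(n+".json","w"))
print(ctrl.sense())
E
```

```text
{'fov_y': 43.05108919447784, 'cx': 248.89978347050987, 'cy': 192.7264226618426, 'origin': array([1026.47922659, -372.90811796, 1062.74176121]), 'orientation': array([-0.25027038,  0.88296276,  0.38069281, -0.11320107])}
{'fov_y': 45.7388723453612, 'cx': 246.88082281974098, 'cy': 193.46912916035532, 'origin': array([ 477.76729161,   24.44736173, 1237.60271744]), 'orientation': array([ 0.04389824, -0.69488543,  0.71728797, -0.0265545 ])}
{'time_s': 0.1, 'joints': array([ 9.91615531e-01,  3.13376121e-01,  1.49836034e+00,  2.04703934e-05,
        1.33100191e+00, -2.23419311e-01]), 'dq': array([ 0.00076114, -0.0009793 , -0.00324293, -0.00031951,  0.00179781,
        0.00046821]), 'tau': array([ 5.04466021e-03, -4.12904477e+01, -2.60140997e+01, -8.54164500e-05,
        3.06590919e-03,  2.51011176e-05]), 'eef_pos': array([182.75408611, 491.93289026, 241.8017615 ]), 'ee_rot': array([ 0.69578415,  0.12474994,  0.69611355, -0.12549023]), 'force': array([ 0.35758714, -0.64863834,  0.06894925]), 'wrist_torque': array([ 0.02793387,  0.00413348, -0.00136546]), 'grip_width': 0.9965758011885408}
```

View pics/scene0.png

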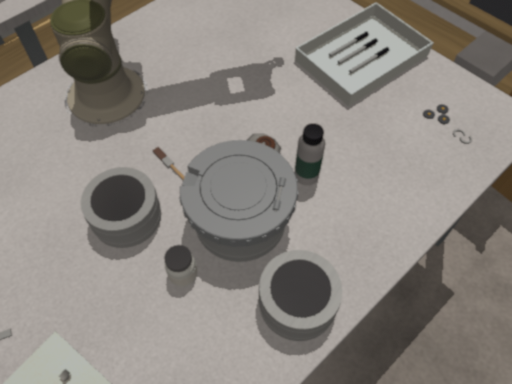

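View pics/top0.png

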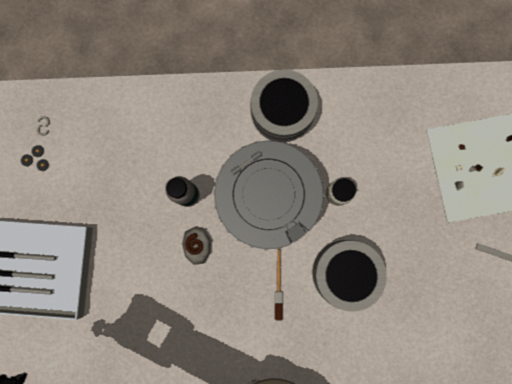

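```bash
cat > h.py <<'E'
import numpy as np,json
from scipy.spatial.transform import Rotation as R
def cam(n):
    c=json.load(open(n+".json")); q=c["orientation"]; M=R.from_quat([q[1],q[2],q[3],q[0]]).as_matrix()
    return np.array(c["origin"]),M,192/np.tan(np.radians(c["fov_y"]/2)),c["cx"],c["cy"]
def px(n,u,v,z):
    o,M,f,cx,cy=cam(n); d=M@np.array([(u-cx)/f,(v-cy)/f,1]); return o+d*(z-o[2])/d[2]
def proj(n,P):
    o,M,f,cx,cy=cam(n); p=(np.atleast_2d(P)-o)@M; return np.c_[cx+f*p[:,0]/p[:,2],cy+f*p[:,1]/p[:,2]]
E
python3 - <<'E'
from h import *
import cv2
im=cv2.imread("pics/top0.png")[130:260,150:370]; cv2.imwrite("pics/topc.png",cv2.convertScaleAbs(cv2.resize(im,None,fx=3.6,fy=3.6,interpolation=cv2.INTER_CUBIC),alpha=1.3))
im=cv2.imread("pics/scene0.png")[120:260,160:320]; cv2.imwrite("pics/scenec.png",cv2.convertScaleAbs(cv2.resize(im,None,fx=4,fy=4,interpolation=cv2.INTER_CUBIC),alpha=1.3))
E
```

```text
(no output)
```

View pics/topc.png

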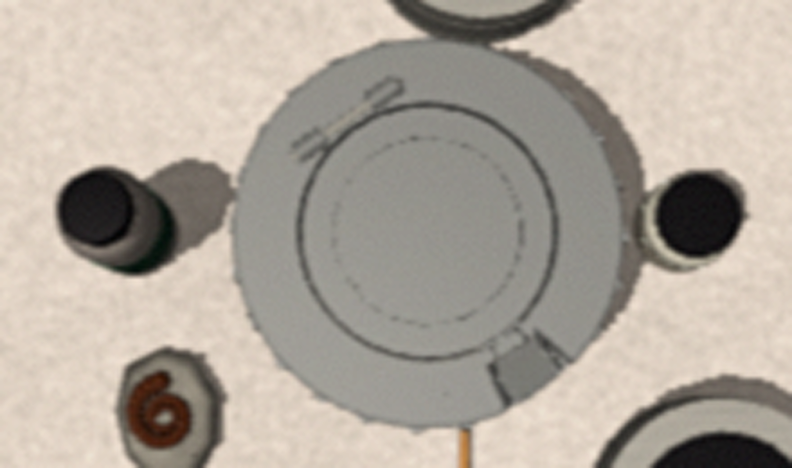

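View pics/scenec.png

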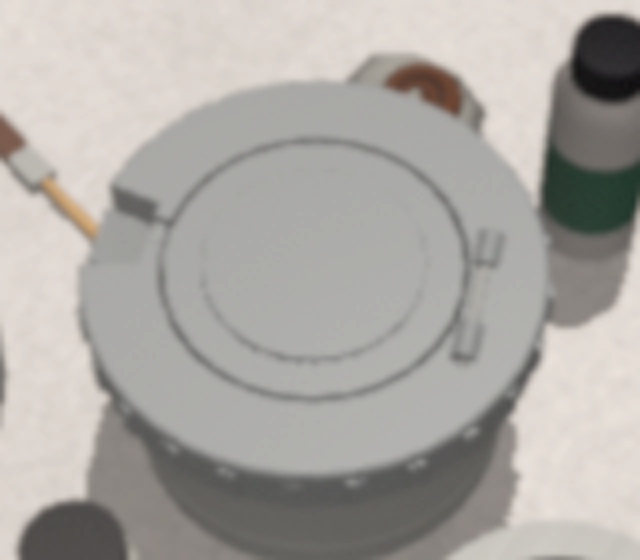

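Run:
```python
from h import *
T=lambda u,v,z:px("top",150+u/3.6,130+v/3.6,z)
S=lambda u,v,z:px("scene",160+u/4,120+v/4,z)
c=T(427.5,231.5,160);print("c top",c)
cs=S(314,269,160); print("c scene lid ellipse mid",cs)
for n,f,pts in(("top",T,[(488,368,160),(507,408,160),(537,330,160),(572,362,160),(347,120,163)]),("scene",S,[(115,190,160),(157,215,160),(88,262,160),(478,295,163)])):
  for p in pts:
    w=f(*p)-c; print(n,p,np.hypot(*w[:2]),np.degrees(np.arctan2(w[1],w[0])))
for n,f,l in(("top",T,[(95,207,185),(697,215,95),(170,405,20)]),):
  for p in l: print(p,f(*p))
print("brush",[px("top",*p,10) for p in((279,249),(279,319))])
print("bowls",[px("top",*p,60) for p in((352,275),(284,104))])
print(proj("top",c),proj("scene",c))
```

```text
c top [582.25463525  -2.62817906 160.        ]
c scene lid ellipse mid [585.25267494  -1.53872983 160.        ]
top (488, 368, 160) 97.94971902769277 -158.21161992803965
top (507, 408, 160) 126.64597880855331 -157.8684145528367
top (537, 330, 160) 96.52869254404739 -134.08080174159932
top (572, 362, 160) 127.2943873814708 -134.1939999871083
top (347, 120, 163) 91.22423551842907 33.84192433781242
scene (115, 190, 160) 121.94136170950384 -158.5299555691697
scene (157, 215, 160) 92.41043004897301 -155.43317281194308
scene (88, 262, 160) 122.043300591949 -135.02511453431987
scene (478, 295, 163) 94.51568949510406 34.19065289603743
(95, 207, 185) [602.91302733 212.98461615 185.        ]
(697, 215, 95) [ 593.92223857 -192.40342145   95.        ]
(170, 405, 20) [473.00043768 188.95723878  20.        ]
brush [array([449.05668323, -28.59286921,  10.        ]), array([266.12201559, -21.74536928,  10.        ])]
bowls [array([ 379.1745975 , -209.03980151,   60.        ]), array([830.63568074, -53.89522845,  60.        ])]
[[268.75       194.30555556]] [[237.21474359 186.70510886]]
```

Run:
```python
from rig import ctrl
from h import *
print(ctrl.nose_length, [a for a in dir(ctrl) if a[0]!='_'])
s=ctrl.sense(); q=s["ee_rot"]; M=R.from_quat([q[1],q[2],q[3],q[0]]).as_matrix(); print(M.round(3), np.degrees(np.arctan2(M[1,1],M[0,1])))
```

```text
11.0 ['PlanningError', 'nose_length', 'sense']
[[-0.001  0.348  0.937]
 [-0.001  0.937 -0.348]
 [-1.    -0.001 -0.   ]] 69.61609786945971
```

Call:
step_arm([
  [[0, -0.2, 0.5], 0],
  [[0, -0.2, 0.5], 0],
], gripper=1, force=40)

```text
time_s: 0.3
eef_pos: [182.7, 475.7, 282.1]
ee_rot: [0.696, 0.124, 0.696, -0.126]
force: [1.5, 0.7, 0.5]
grip_width: 0.688
```

Call:
step_arm([
  [[0.5, -0.85, 0], -0.04],
  [[0.5, -0.85, 0], -0.04],
  [[0.5, -0.85, 0], -0.04],
  [[0.5, -0.85, 0], -0.04],
  [[0.5, -0.85, 0], -0.038],
])

```text
time_s: 0.8
eef_pos: [283.2, 304.7, 282.1]
ee_rot: [0.623, 0.334, 0.624, -0.334]
force: [0.2, 0.5, -0.7]
grip_width: 0.0
```

Call:
step_arm([
  [[0.5, -0.85, 0], 0],
  [[0.5, -0.85, 0], 0],
  [[0.5, -0.85, 0], 0],
  [[0.5, -0.85, 0], 0],
  [[0.5, -0.85, 0], 0],
])

```text
time_s: 1.3
eef_pos: [383.3, 134.6, 282.2]
ee_rot: [0.624, 0.332, 0.624, -0.332]
force: [0.6, 0.5, 0.6]
grip_width: 0.001
```

Call:
step_arm([
  [[0.5, -0.85, 0], 0],
  [[0.5, -0.85, 0], 0],
  [[0.5, -0.85, 0], 0],
  [[0.5, -0.85, 0], 0],
  [[0, 0, 0], 0],
])

```text
time_s: 1.8
eef_pos: [464.2, -3.1, 281.5]
ee_rot: [0.623, 0.333, 0.624, -0.334]
force: [-0.5, -0.2, -0.6]
grip_width: -0.001
```

Run:
```python
from rig import ctrl,capture
from h import *
import cv2
s=ctrl.sense(); q=s["ee_rot"]; M=R.from_quat([q[1],q[2],q[3],q[0]]).as_matrix(); print(s["eef_pos"],s["grip_width"],s["force"],s["joints"], np.degrees(np.arctan2(M[1,1],M[0,1])))
a=capture("top")["image"];b=capture("scene")["image"]
cv2.imwrite("pics/m1.png",cv2.resize(np.vstack([a[90:340,150:400],b[60:310,130:380]]).reshape(2,250,250,3).transpose(1,0,2,3).reshape(250,500,3),None,fx=1.6,fy=1.6))
```

```text
[464.16752302  -3.10247319 281.46573045] -0.0013786616508636605 [-0.50200273 -0.15620792 -0.55154369] [-2.59571757e-01  1.49906570e-01  1.60083256e+00 -6.74731295e-04
  1.39181806e+00 -8.48358947e-01] 33.7419308986761
```

View pics/m1.png

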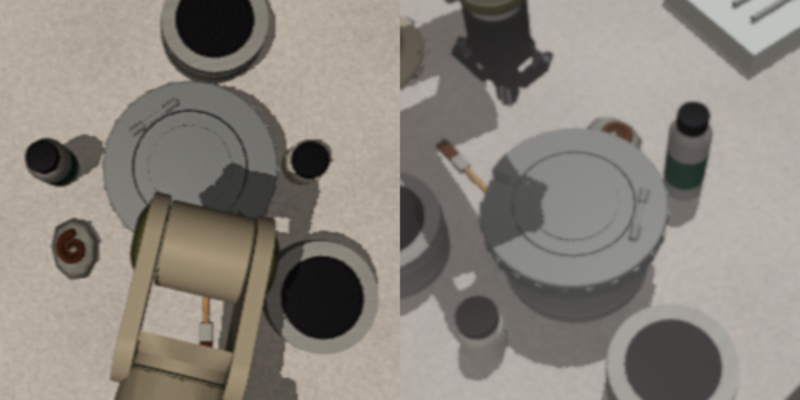

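Run:
```python
from h import *
print(proj("scene",[[464.2,-3.1,270],[464.2,-3.1,160]]))
```

```text
[[197.61411633 124.40521802]
 [202.34816718 155.41871191]]
```

Call:
step_arm([
  [[0.1, -0.1, -0.6], 0],
  [[0, 0, -0.8], 0],
  [[0, 0, -0.7], 0],
  [[0, 0, -0.3], 0],
  [[0, 0, 0], 0],
])

```text
time_s: 2.4
eef_pos: [465.7, -2.6, 185.0]
ee_rot: [0.623, 0.331, 0.626, -0.332]
force: [0.4, 0.6, 0.7]
grip_width: -0.002
```

Call:
step_arm([
  [[0, 0, -0.15], 0],
  [[0, 0, -0.03], 0],
  [[0, 0, 0], 0],
])

```text
time_s: 2.7
eef_pos: [467.0, -3.7, 179.5]
ee_rot: [0.625, 0.332, 0.624, -0.332]
force: [-0.5, 0.6, 0.1]
grip_width: 0.003
```

Call:
step_arm([
  [[0, 0, -0.06], 0],
  [[0, 0, -0.06], 0],
  [[0, 0, -0.03], 0],
  [[0, 0, 0], 0],
])

```text
time_s: 3.1
eef_pos: [466.8, -3.9, 172.9]
ee_rot: [0.624, 0.332, 0.624, -0.332]
force: [0.3, -0.1, 0.1]
grip_width: -0.0
```

Call:
step_arm([
  [[0, 0, -0.02], 0],
  [[0, 0, 0], 0],
])

```text
time_s: 3.3
eef_pos: [466.9, -3.9, 172.2]
ee_rot: [0.624, 0.332, 0.624, -0.332]
force: [-0.4, 0.2, 0.4]
grip_width: -0.002
```

Call:
step_arm([
  [[0, 0, -0.02], 0],
  [[0, 0, 0], 0],
])

```text
time_s: 3.5
eef_pos: [466.9, -3.9, 171.4]
ee_rot: [0.624, 0.332, 0.624, -0.332]
force: [-1.0, 0.1, -0.5]
grip_width: 0.0
```

Call:
step_arm([
  [[0, 0, -0.02], 0],
  [[0, 0, 0], 0],
])

```text
time_s: 3.7
eef_pos: [467.0, -3.9, 171.0]
ee_rot: [0.624, 0.332, 0.624, -0.332]
force: [-1.1, 0.3, 3.4]
grip_width: -0.005
```

Call:
step_arm([
  [[0, 0, -0.01], 0],
  [[0, 0, 0], 0],
  [[0, 0, 0], 0],
])

```text
time_s: 4.0
eef_pos: [467.0, -3.9, 171.0]
ee_rot: [0.624, 0.332, 0.624, -0.332]
force: [-2.4, 0.2, 8.6]
grip_width: 0.005
```

Call:
step_arm([
  [[0.0, -0.1, 0.005], 0],
  [[0.01, -0.12, 0], 0],
  [[0.03, -0.25, 0], 0],
  [[0, 0, 0], 0],
])

```text
time_s: 4.4
eef_pos: [469.0, -23.4, 171.0]
ee_rot: [0.625, 0.332, 0.624, -0.332]
force: [0.7, -2.1, 5.0]
grip_width: -0.003
```

Call:
step_arm([
  [[0.027, -0.125, 0], 0],
  [[0.028, -0.125, 0], 0],
  [[0, 0, 0], 0],
])

```text
time_s: 4.7
eef_pos: [471.1, -32.9, 171.0]
ee_rot: [0.625, 0.332, 0.624, -0.332]
force: [-0.3, 1.4, 6.6]
grip_width: -0.001
```

Call:
step_arm([
  [[0.037, -0.12, 0], 0],
  [[0.038, -0.12, 0], 0],
  [[0, 0, 0], 0],
])

```text
time_s: 5.0
eef_pos: [474.1, -42.4, 171.0]
ee_rot: [0.625, 0.332, 0.624, -0.332]
force: [-0.3, 1.3, 6.4]
grip_width: 0.002
```

Call:
step_arm([
  [[0.047, -0.117, 0], 0],
  [[0.05, -0.117, 0], 0],
  [[0, 0, 0], 0],
])

```text
time_s: 5.3
eef_pos: [477.8, -52.0, 170.5]
ee_rot: [0.624, 0.332, 0.624, -0.332]
force: [0.3, -0.3, 0.7]
grip_width: -0.002
```

Call:
step_arm([
  [[0.06, -0.22, 0], 0],
  [[0.06, -0.23, 0], 0],
  [[0, 0, 0], 0],
])

```text
time_s: 5.6
eef_pos: [482.6, -70.9, 170.3]
ee_rot: [0.624, 0.332, 0.624, -0.333]
force: [0.4, 0.3, -0.6]
grip_width: 0.003
```

Call:
step_arm([
  [[0, 0, -0.1], 0],
  [[0, 0, -0.05], 0],
  [[0, 0, -0.05], 0],
  [[0, 0, 0], 0],
])

```text
time_s: 6.0
eef_pos: [482.2, -69.4, 162.2]
ee_rot: [0.624, 0.332, 0.625, -0.332]
force: [0.3, 0.5, 0.3]
grip_width: -0.003
```

Call:
step_arm([
  [[0, 0, -0.05], 0],
  [[0, 0, -0.05], 0],
  [[0, 0, 0], 0],
])

```text
time_s: 6.3
eef_pos: [482.3, -69.8, 158.4]
ee_rot: [0.624, 0.332, 0.624, -0.332]
force: [-2.5, -1.6, 3.4]
grip_width: 0.003
```

Call:
step_arm([
  [[0, 0, -0.05], 0],
  [[0, 0, -0.03], 0],
  [[0, 0, 0], 0],
])

```text
time_s: 6.6
eef_pos: [482.3, -69.8, 155.2]
ee_rot: [0.624, 0.332, 0.624, -0.332]
force: [-1.8, -2.2, 3.4]
grip_width: -0.0
```

Call:
step_arm([
  [[0, 0, -0.03], 0],
  [[0, 0, -0.03], 0],
  [[0, 0, 0], 0],
])

```text
time_s: 6.9
eef_pos: [482.4, -69.6, 152.8]
ee_rot: [0.624, 0.332, 0.624, -0.332]
force: [-0.7, -1.5, 2.9]
grip_width: 0.004
```

Run:
```python
from rig import ctrl,capture
import cv2
b=capture("scene")["image"]
cv2.imwrite("pics/m2.png",cv2.resize(b[90:280,130:350],None,fx=3,fy=3,interpolation=cv2.INTER_CUBIC))
```

```text
(no output)
```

View pics/m2.png

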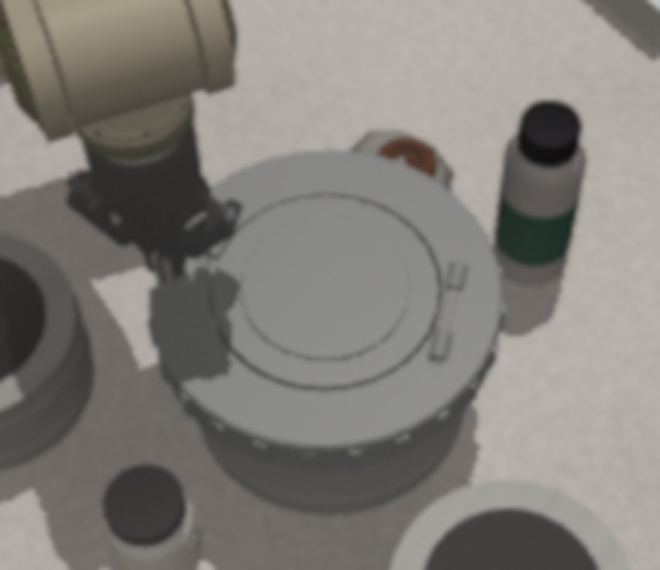

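Call:
step_arm([
  [[0, 0, -0.03], 0],
  [[0, 0, 0], 0],
  [[0, 0, 0], 0],
])

```text
time_s: 7.25
eef_pos: [482.4, -69.6, 151.8]
ee_rot: [0.624, 0.332, 0.624, -0.332]
force: [-1.2, -0.4, 5.0]
grip_width: -0.0
```

Call:
step_arm([
  [[0, 0, -0.02], 0],
  [[0, 0, 0], 0],
  [[0, 0, 0], 0],
])

```text
time_s: 7.55
eef_pos: [482.3, -69.7, 150.9]
ee_rot: [0.624, 0.332, 0.624, -0.332]
force: [-2.5, -1.8, 3.7]
grip_width: -0.004
```

Run:
```python
from rig import ctrl,capture
import cv2
b=capture("scene")["image"]
cv2.imwrite("pics/m3.png",cv2.resize(b[90:280,130:350],None,fx=3,fy=3,interpolation=cv2.INTER_CUBIC))
```

```text
(no output)
```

View pics/m3.png

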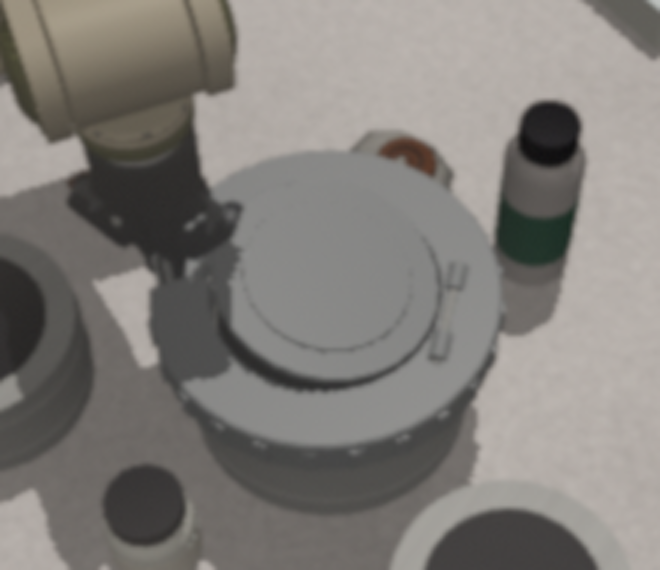

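Call:
step_arm([
  [[0, 0, 0.1], 0],
  [[0, 0, 0.2], 0],
  [[0, 0, 0.4], 0],
  [[0, 0, 0.6], 0],
  [[0, 0, 0.8], 0],
])

```text
time_s: 8.1
eef_pos: [481.7, -69.2, 235.1]
ee_rot: [0.623, 0.332, 0.625, -0.332]
force: [0.6, -0.6, 0.0]
grip_width: -0.0
```

Call:
step_arm([
  [[-0.5, 0, 0.7], 0],
  [[-0.7, 0, 0.5], 0],
  [[-0.9, 0, 0], 0],
  [[-0.9, 0, 0], 0],
  [[0, 0, 0], 0],
])

```text
time_s: 8.6
eef_pos: [359.7, -69.0, 283.4]
ee_rot: [0.624, 0.332, 0.624, -0.332]
force: [-0.2, 0.2, 0.3]
grip_width: 0.002
```

Call:
step_arm([
  [[0, 0, 0], 0],
  [[0, 0, 0], 0],
  [[0, 0, 0], 0],
  [[0, 0, 0], 0],
  [[0, 0, 0], 0],
])

```text
time_s: 9.1
eef_pos: [362.6, -69.6, 282.7]
ee_rot: [0.624, 0.332, 0.625, -0.332]
force: [-0.0, 0.3, 0.1]
grip_width: 0.001
```

Run:
```python
from rig import ctrl,capture
import cv2,numpy as np
b=capture("scene")["image"];a=capture("top")["image"]
cv2.imwrite("pics/m4.png",cv2.resize(np.hstack([b[90:290,130:350],a[120:320,150:370]]),None,fx=1.8,fy=1.8,interpolation=cv2.INTER_CUBIC))
s=ctrl.sense();print(s["eef_pos"],s["force"],s["time_s"])
```

```text
[362.50158707 -69.6234245  282.79628581] [-0.88365619 -0.32319713  0.2348417 ] 9.2
```

View pics/m4.png

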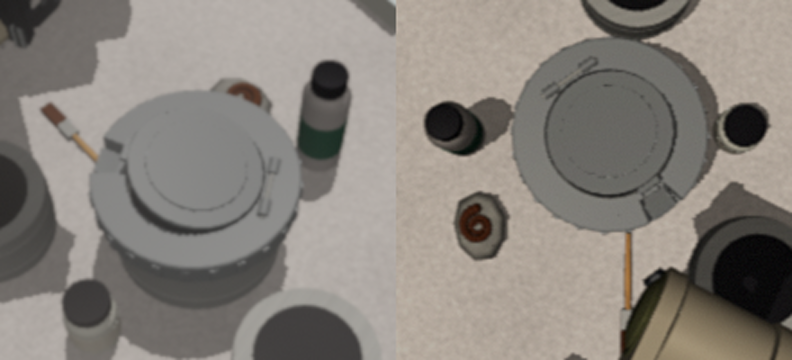

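Run:
```python
from rig import ticket
print(ticket.finish_job())
```

```text
the job is handed in; nothing more can be done
None
```

The catch let go and the lid sprang ajar. I handed the job in at about 9.2 s with the hand clear.

- **Finding the notch:** The camera images put the notch about 34° to the robot's right of straight towards it. I closed the gripper and slid a fingertip along the rim at about 5–9 N. The support force vanished about 9° short of the notch's middle, about where the images put its near edge. I did not feel for the far edge.
- **Pressing the catch:** I pressed in small steps at about 3–5 N until the picture showed the lid up, then lifted the hand straight out and drew it back.
- **Last checks:** In the final pictures the lid was standing ajar and the spray can, jar, brush and fossil looked unmoved. The measured tool force was within noise. The lid's angle and the catch's return were judged from the pictures only, not measured. No check failed or disagreed.

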